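Seat a sample jar's lid and hold the jar in the sprung stop for sealing

ROBOT

A 7-joint arm with a two-finger parallel gripper is mounted at the origin on a cart in front of the work surface, level with it; the furniture and walls round the work are solid. World frame = base frame: x ahead of the robot, y to its left, z up, the work surface at z = 0. Lengths are in m, angles in rad, forces in N, time in s.
With the tool pointing down it reaches from about 0.425 to 0.875 m from the base axis. Payload 4.7 kg.
Tool frame: the origin (TCP) lies at the very end of the fingers, on their centre line; the grasp point (between the pads) lies 19 mm behind it; z points along the fingers, y is the line along which they close (so a half turn about z gives the same grasp; the last joint's range is limited). The gripper opens to 87 mm and grips with 3 to 60 N. Pads are 19 mm wide; open, the fingers measure 117 mm over their backs; the gripper's body (75 mm by 190 mm) begins 51 mm behind the grasp point.
Start: joints at [1.262, 0.321, -0.07, 1.45, 0.023, 1.371, -0.057], TCP at [0.206, -0.616, 0.223] pointing down, gripper open.
Joint ranges: [-2.86, 2.86], [-0.3, 2.09], [-1.38, 1.24], [0.06, 2.45], [-1.56, 4.7], [0.09, 2.05], [-2.69, 2.69]. Speed limits (rad/s): [2.57, 2.57, 3.14, 3.14, 3.14, 3.14, 3.14].

INTERFACE

Orientations are given as a rotation vector (axis times angle).
In Python, from bench import get_state, get_image, get_calibration, close_job gives the robot as it stands.
- The arm moves only by the shell command python3 -m crank 'ROWS' [FORCE]. ROWS is JSON, a list of rows, each a list of 5 numbers: the opening, from 0 (shut) to 1 (fully open), then the shift along the world's x, y, z in units of 0.2 m (1.0 is 0.2 m), then the turn about the world's z in units of 2 pi rad (1.0 is 2 pi rad). A call has 1 to 5 rows; each row is the pose to reach, as a shift and turn from the pose commanded when the call began, turning the shorter way round; what a row does not reach only later rows make up. A row lasts 1/8 s, in which the tool goes at most 62.5 mm and 10.7 degrees, less where a joint would pass 70% of its speed; a pose out of reach is approached as far as the arm can. A call with a number of a shift or a turn outside -1 to 1 is refused whole. A call with a gripper value outside its range is refused whole. The fingers move at their own pace and stop on an object; FORCE is the grip in N (left out, the last holds). Time passes only in rows, so rows that repeat a pose let the fingers close. It gives the time, the measured TCP pose, the force, the opening and the grip force at its end, in the units of the state.
- get_state(): the state, without advancing time (a new reading comes with each control period).
- get_image(name): name is "scene" or "side" or "wrist"; returns the picture (400x640x3 uint8, red, green, blue); there is no depth.
- get_calibration(name): a dict with "fovy" (degrees; the focal length in pixels is half the picture's height over the tangent of half this angle, whatever the lens; pixels are square), "cx", "cy" (the principal point, pixels), "R" (3x3) and "t" (3): a world point X has camera coordinates R X + t. Camera axes: x right, y down, z forward; pixel columns grow to the right and rows downward; lengths in m; the calibration is good to about 2 mm. A picture is of the moment at which its call begins: read the wrist's pose just before it. get_calibration takes no time and is no camera call; for the wrist camera it gives the pose at the moment of the call.
- close_job(): hands the job in; it is judged then, once.
The state is a dict: "time": time; "joint_positions": joint angles; "qd": joint speeds; "joint_torque": joint torques, N m; "position": TCP position; "tool_rot": TCP orientation; "ft_force": force on the tool from outside, world axes, zero at the start; "torque": the same for the moment, N m; "grip_width": opening from 0.0 (shut) to 1.0 (fully open); "grip_force": force on a finger pad.
Only numpy, scipy, OpenCV 4.12 (cv2) and the standard library are available. Lean on these libraries where they do the work, as an engineer would, in place of code of your own. Each camera call takes 0.05 s, during which the arm holds its last target. There are 200 camera calls.

TASK

A colleague is about to stick a seal strip on the steel sample jar whose lid still stands proud, showing its blue seal ring. First press that lid down until it is fully home, then push the jar, upright on the table, into the V-shaped aluminium stop and keep it pressed squarely in the V with about 10 N, so that the stop's red index points into the green zone, without ever driving the stop to its end. Finish while still holding it there with the fingers, and leave the open jar and the label roll where they are.

Things in the scene. Friction and masses are not known exactly. Their poses are not given: they have to be found in the camera images.
- sample_jar: The loose round steel jar to be sealed, on the table: 89 mm diameter at its widest, foot 72 mm diameter, rim 69 mm above its foot, about 0.45 kg with its lid (varies). The widest part is between about 20 and 60 mm high. It alone shows a blue ring; two jars with seated lids at the back are fixed. Origin: centre of the underside; z up.
- lid_seal (a joint): How far the jar's push-in lid has been pressed, in m: 0 = 10 mm proud (blue ring visible between lid and rim), 0.010 = fully home, lid edge on the jar's rim. It starts at 0 to 0.002, needs about 5 N to move and stays where it is left. It slides only along the jar's axis and does not come off.
- lid_knob (a point): Top centre of the lid's steel two-leaf knob, on the jar's axis: 108 mm above the jar's foot when proud 10 mm, 98 mm when home. The knob is 8 mm by 16 mm and 18 mm tall, and stands on a domed lid of 85 mm diameter; a thin paper tag hangs from it, which can be ignored. Pressing on the knob presses the lid.
- fixture: The grey base of the sprung stop, fixed to the table: a foot plate 115 x 130 mm and a grey block 100 mm wide, 60 mm long and 56 mm high whose front is 60 mm behind the apex of the V. Origin: on the table, below the apex of the V while the stop is relaxed. Its x axis is the push direction, from the open side of the V toward the grey block (away from the robot, give or take); z up.
- stop (a joint): How far the aluminium V-stop is pushed back along the fixture's x axis, m: 0 = relaxed, 0.035 = its end. A frictionless spring of 500 N/m, no preload, pushes it forward: 0.020 is 10 N, the middle of the green zone, which spans 0.012 (6 N) to 0.028 (14 N); the red tongue's rear tip shows it over the green strip on the grey block.
- stop_nest (a point): Where a jar's axis lies when seated against both faces of the V, at table height: 51 mm in front of the apex, on the centre line; moves with the stop, axes as the fixture's. The V opens to the front, 120 degrees between its two flat faces, each 64 mm long, 6 to 52 mm above the bare table; mouth 110 mm wide. A jar pushed in off-centre slides to the middle.
- open_jar: A second steel jar of the same size without lid, loose, a bystander. Origin: centre of the underside.
- spare_roll: A white label roll standing on end, 64 mm diameter, 46 mm high, loose, a bystander. Origin: centre of the underside.
Not all that is in view belongs to the job. Leave any orange or purple look-alike of the sample_jar alone.

How it is judged:
By the outcome, as a careful person would: the job done as asked, in the order asked, and still so for the second after the job is handed in, while the arm keeps its last pose, push and grip.
It also fails if it takes over 53 s, if anything falls off the work surface, if the arm or the gripper's body presses on something with over 40 N, if the wrist force passes 120 N, or if a joint passes its speed limit or range.

## Working session

There is one attempt and no reset: what is moved stays moved. The work goes in short steps, Python scripts to look and compute and a shell command to move; the robot and the scene stay as the last step left them, time stands still between calls to the robot, and variables do not carry over. Pictures are saved under pics/ and viewed, at most 10 in all, crops included, and the job is handed in when it is done.

```bash
mkdir -p pics; ls
python3 - <<'E'
from bench import *
import cv2, numpy as np
for n in("scene","side"):
    im=get_image(n); cv2.imwrite(f"pics/{n}0.png",im[:,:,::-1]); c=get_calibration(n); print(n,c)
print(get_state())
E
```

```text
pics
scene {'fovy': 48.77043502397349, 'cx': 317.90624755507895, 'cy': 201.49784071252128, 'R': array([[ 0.03240371,  0.99946238,  0.00499443],
       [ 0.75125163, -0.02105994, -0.65967982],
       [-0.65921998,  0.02512815, -0.75153017]]), 't': array([-1.25546870e-03, -3.27092804e-01,  1.73517337e+00])}
side {'fovy': 44.38474520315518, 'cx': 307.36318266866857, 'cy': 198.52594814179807, 'R': array([[ 0.99090737, -0.1344248 , -0.0057067 ],
       [-0.06509622, -0.4418713 , -0.89471349],
       [ 0.11775006,  0.88694968, -0.44660407]]), 't': array([-0.52578436,  0.11291623,  1.16502256])}
{'time': 0.1, 'joint_positions': array([ 1.26214208,  0.32177685, -0.07005328,  1.45154737,  0.02260954,
        1.37078671, -0.0569125 ]), 'qd': array([-0.00035104, -0.00053023, -0.00076402, -0.00248709, -0.00138108,
       -0.00029589, -0.00171103]), 'joint_torque': array([-1.66609411e-04, -4.92572379e+01, -4.05823784e-01, -3.13396668e+01,
       -6.41825167e-02,  3.95200239e-02,  7.69706185e-05]), 'position': array([ 0.20594414, -0.61599643,  0.22155529]), 'tool_rot': array([-3.09911061e+00, -5.04492580e-01,  6.08326617e-04]), 'ft_force': array([-0.12323741,  0.13871201,  0.62704924]), 'torque': array([-0.03056927,  0.01149644,  0.01968681]), 'grip_force': 0.0, 'grip_width': 1.0021068393633894}
```

View pics/scene0.png

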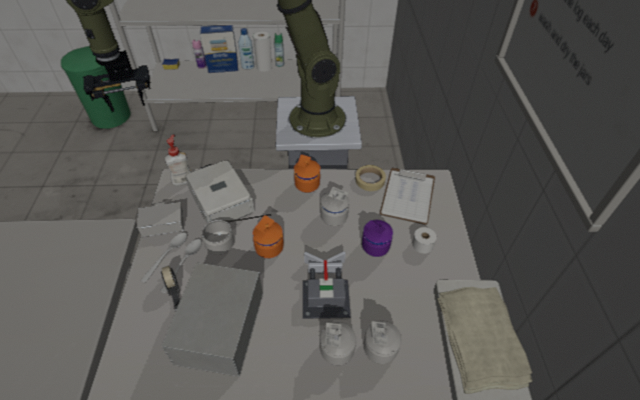

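View pics/side0.png

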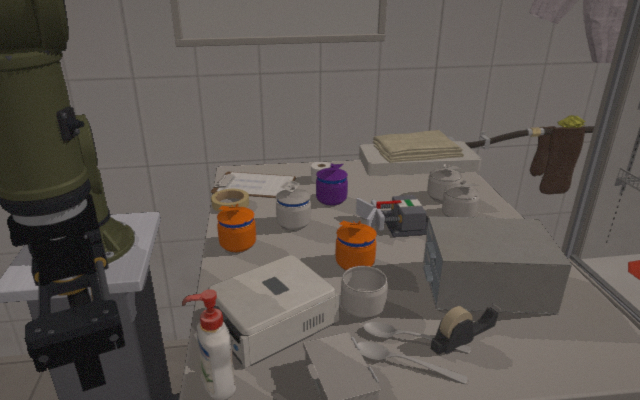

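Run:
```python
import cv2, numpy as np
a=cv2.imread("pics/scene0.png")[160:320,280:400]; b=cv2.imread("pics/side0.png")[175:245,265:430]
A=cv2.resize(a,None,fx=3.7,fy=3.7,interpolation=3);B=cv2.resize(b,None,fx=4.8,fy=4.8,interpolation=3)
A=cv2.convertScaleAbs(A,alpha=1.5);B=cv2.convertScaleAbs(B,alpha=1.5)
cv2.imwrite("pics/ca.png",A);cv2.imwrite("pics/cb.png",B)
```

```text
(no output)
```

View pics/ca.png

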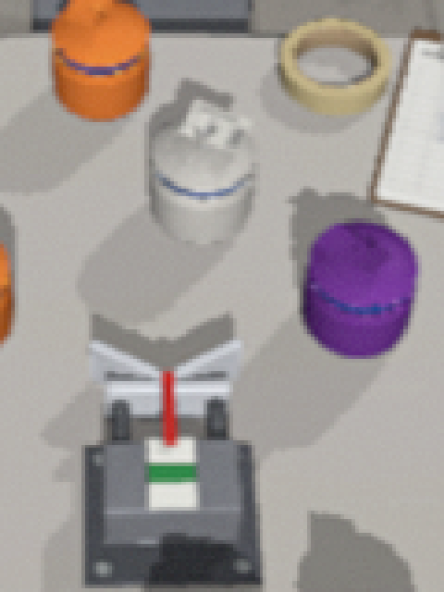

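View pics/cb.png

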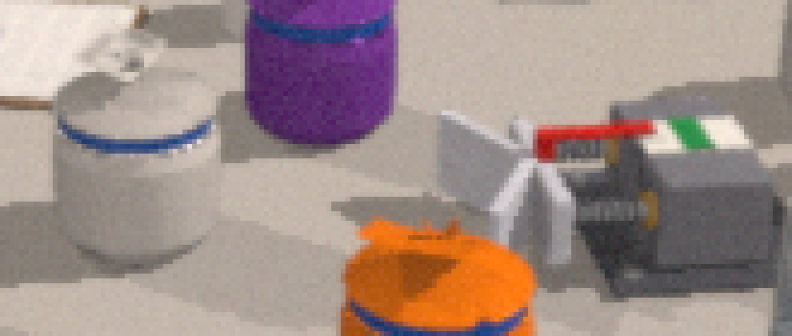

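The sample jar is the steel one with a blue ring, at scene (335,205) and side (293,207). The others don't fit: the orange jars at scene (307,175) and (268,238) and the purple one at (377,238) are look-alikes, and the steel jars at (338,340) and (382,338) are seated and fixed. The open jar is at (218,236) and the label roll at (425,240). The crop confirms the blue ring and the proud lid. The stop's red tongue runs from scene (325,260) to (326,280).

```bash
cat > h.py <<'E'
import numpy as np, cv2
from bench import *
def ray(n,p,c=None):
    c=c or get_calibration(n); f=200/np.tan(np.radians(c["fovy"])/2)
    R,t=np.array(c["R"]),np.array(c["t"]); d=R.T@np.array([(p[0]-c["cx"])/f,(p[1]-c["cy"])/f,1]); return -R.T@t,d
def onz(n,p,z,c=None):
    C,d=ray(n,p,c); return C+d*(z-C[2])/d[2]
def cross(p,q):
    C,d=ray("scene",p);D,e=ray("side",q); s=np.linalg.lstsq(np.c_[d,-e],D-C,rcond=None)[0]
    a,b=C+s[0]*d,D+s[1]*e; return (a+b)/2,np.linalg.norm(a-b)
def vert(p,q): # vertical axis seen at p / q
    C,d=ray("scene",p);D,e=ray("side",q); s=np.linalg.solve(np.c_[d[:2],-e[:2]],(D-C)[:2]); return (C+s[0]*d)[:2]
def red(im):
    h=cv2.cvtColor(im,cv2.COLOR_RGB2HSV); m=((h[...,0]<5)|(h[...,0]>174))&(h[...,1]>170)&(h[...,2]>90); return m
E
python3 - <<'E'
from h import *
np.set_printoptions(precision=4,suppress=True)
print("jar",vert((335,211),(293.6,213)))
print("jar from table centre z=.03 scene",onz("scene",(335,213),.04), onz("side",(293.6,212),.04))
for n,b in(("scene",(300,250,350,290)),("side",(370,195,410,215))):
    im=cv2.imread(f"pics/{n}0.png")[:,:,::-1].copy(); m=red(im); ys,xs=np.nonzero(m[b[1]:b[3],b[0]:b[2]]); xs=xs+b[0];ys=ys+b[1]
    print(n,xs.min(),xs.max(),ys.min(),ys.max(),"top",xs[ys==ys.min()],"bot",xs[ys==ys.max()],"rightcol",ys[xs==xs.max()],"left",ys[xs==xs.min()])
print("tip",cross((325.9,280.3),(401.5,201)),"front",cross((325.4,260.5),(377.5,202)))
print("wings z.052",onz("scene",(304.3,252.6),.052),onz("scene",(345.4,252.2),.052),"apex",onz("scene",(325.4,259.5),.052))
print("plate rear z.006",onz("scene",(280+84/3.7,160+583/3.7),.006),onz("scene",(280+262/3.7,160+580/3.7),.006))
print("block front top z.056",onz("scene",(280+106/3.7,160+443/3.7),.056),onz("scene",(280+240/3.7,160+441/3.7),.056))
print("orange1 side(237,232)",vert((307,178),(237,232)),"orange2",vert((268.5,242),(355.5,250)),"purple",vert((377,240),(332,188)))
E
```

```text
jar [0.5007 0.0386]
jar from table centre z=.03 scene [0.5189 0.0371 0.04  ] [0.4994 0.0246 0.04  ]
scene 324 326 261 278 top [325] bot [325 326] rightcol [269 270 271 272 273 274 275 276 277 278] left [273]
side 377 399 201 207 top [389 390 391 392 393 394 395 396 397 398 399] bot [377 378 379] rightcol [201 202] left [202 203 204 205 206 207]
tip (array([ 0.7696, -0.0019,  0.0632]), np.float64(0.003171387156494658)) front (array([ 0.7078, -0.0007,  0.0646]), np.float64(0.0024140337064062663))
wings z.052 [ 0.6723 -0.0594  0.052 ] [0.6743 0.0573 0.052 ] apex [ 0.6974 -0.0006  0.052 ]
plate rear z.006 [ 0.8484 -0.0666  0.006 ] [0.8499 0.0611 0.006 ]
block front top z.056 [ 0.7637 -0.0487  0.056 ] [0.7649 0.0489 0.056 ]
orange1 side(237,232) [ 0.3579 -0.047 ] orange2 [ 0.6149 -0.165 ] purple [0.6209 0.1558]
```

```bash
python3 -m crank '[[0,0,0,0.3,-0.01],[0,0.05,0.15,0.55,-0.02],[0,0.18,0.4,0.65,-0.04],[0,0.32,0.7,0.65,-0.06],[0,0.45,1.0,0.65,-0.09]]' 20
```

```text
time: 0.72
position: [0.2939, -0.4218, 0.3525]
tool_rot: [3.118, -0.381, 0.0]
ft_force: [0.3, -0.5, -0.8]
grip_width: 0.515
grip_force: 0.0
```

```bash
python3 -m crank '[[0,0.13,0.3,0,0],[0,0.27,0.6,0,0],[0,0.4,0.9,0,0],[0,0.45,1.0,0,0],[0,0.45,1.0,0,0]]'
```

```text
time: 1.35
position: [0.3842, -0.221, 0.3527]
tool_rot: [3.12, -0.363, 0.0]
ft_force: [-0.0, -0.3, -0.4]
grip_width: 0.019
grip_force: 0.0
```

```bash
python3 -m crank '[[0,0.15,0.3,-0.1,0],[0,0.3,0.6,-0.3,0],[0,0.42,0.9,-0.45,0],[0,0.42,1.0,-0.5,0],[0,0.42,1.0,-0.5,0]]'
python3 - <<'E'
from h import *
im=get_image("wrist"); c=get_calibration("wrist"); cv2.imwrite("pics/w1.png",im[:,:,::-1]); np.save("w1.npy",c,allow_pickle=True)
f=200/np.tan(np.radians(c["fovy"])/2)
for X in([.5007,.0386,.108],[.653,0,.05]):
    p=c["R"]@np.array(X)+c["t"]; print(p[:2]/p[2]*f+[c["cx"],c["cy"]],p[2])
E
```

```text
time: 1.98
position: [0.4662, -0.0209, 0.2506]
tool_rot: [-3.119, 0.363, 0.006]
ft_force: [-0.2, -0.7, -0.1]
grip_width: 0.004
grip_force: 0.0
[253.50709623 169.49897005] 0.30915402711868323
[257.85222466   4.39449751] 0.32064197370993097
```

View pics/w1.png

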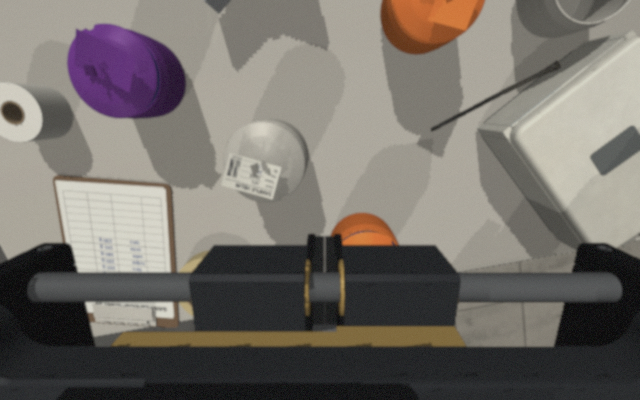

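The wrist view shows the steel jar's lid as a disc at about (267,160), spanning columns 227–308 and rows 120–200, with the tag on its lower left.

Run:
```python
from h import *
c=np.load("w1.npy",allow_pickle=True).item()
im=cv2.cvtColor(cv2.imread("pics/w1.png"),cv2.COLOR_BGR2GRAY)
for z in(.06,.08): print(z,onz("wrist",(267,160),z,c),onz("wrist",(308,160),z,c),onz("wrist",(267,120),z,c))
e=cv2.HoughCircles(cv2.medianBlur(im,5),cv2.HOUGH_GRADIENT,1,60,param1=80,param2=15,minRadius=34,maxRadius=48)
print([x for x in e[0] if abs(x[0]-267)<30 and abs(x[1]-160)<30])
f=200/np.tan(np.radians(c["fovy"])/2);print(f)
```

```text
0.06 [0.50112787 0.03337006 0.06      ] [ 0.49045789 -0.01095213  0.06      ] [0.54256406 0.02117133 0.06      ]
0.08 [0.50337423 0.02916517 0.08      ] [ 0.4933081  -0.01264869  0.08      ] [0.54246541 0.0176568  0.08      ]
[array([262.5, 162.5,  40.7], dtype=float32)]
319.0293098190292
```

```bash
python3 -m crank '[[0,0.17,0.285,-0.2,0],[0,0.17,0.285,-0.45,0],[0,0.17,0.285,-0.65,0],[0,0.17,0.285,-0.65,0],[0,0.17,0.285,-0.65,0]]'
python3 - <<'E'
from h import *
for n in("scene","side"):
    im=get_image(n); s=im[165:225,300:370] if n=="scene" else im[165:245,245:345]; s=cv2.convertScaleAbs(cv2.resize(s,(400,400*s.shape[0]//s.shape[1])),alpha=1.4); globals()[n]=cv2.copyMakeBorder(s,0,400-s.shape[0],0,0,0)
cv2.imwrite("pics/p1.png",np.hstack([scene,side])[:,:,::-1])
E
```

```text
time: 2.65
position: [0.5025, 0.0317, 0.1244]
tool_rot: [3.119, -0.376, 0.004]
ft_force: [-0.7, -0.4, 0.6]
grip_width: 0.002
grip_force: 0.0
```

View pics/p1.png

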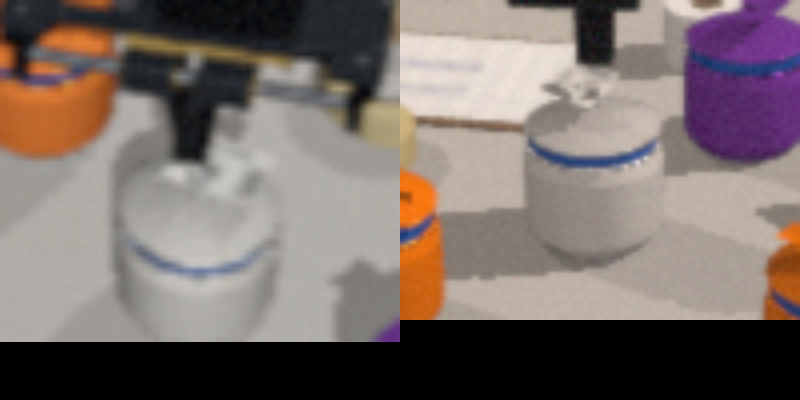

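The fingertips stand just above the knob, with the lid centre about 1 px to their right in the scene crop (197 against 192). I'll shift 3–4 mm in +y and press.

```bash
python3 -m crank '[[0,-0.005,0.02,-0.05,0],[0,-0.005,0.02,-0.08,0],[0,-0.005,0.02,-0.1,0],[0,-0.005,0.02,-0.11,0],[0,-0.005,0.02,-0.11,0]]'
```

```text
time: 3.38
position: [0.5002, 0.0375, 0.1007]
tool_rot: [-3.119, 0.372, -0.0]
ft_force: [-0.4, 0.8, 3.4]
grip_width: 0.007
grip_force: 1.6
```

```bash
python3 -m crank '[[0,0,0,-0.01,0],[0,0,0,-0.02,0],[0,0,0,-0.02,0]]'
```

```text
time: 3.75
position: [0.5003, 0.0375, 0.0974]
tool_rot: [3.119, -0.372, 0.001]
ft_force: [-2.1, 1.0, 9.8]
grip_width: 0.008
grip_force: 4.9
```

```bash
python3 -m crank '[[0,0,0,-0.01,0],[0,0,0,-0.02,0],[0,0,0,-0.02,0]]'
```

```text
time: 4.12
position: [0.5019, 0.0374, 0.0968]
tool_rot: [3.118, -0.372, 0.005]
ft_force: [-9.1, -0.2, 29.5]
grip_width: 0.003
grip_force: 14.8
```

Force rose to 30 N with under 1 mm of travel, so the lid looks bottomed. I'll lift and check for the blue ring.

```bash
python3 -m crank '[[0,0,0,0.05,0],[0,0,0,0.2,0],[0.4,-0.1,-0.0,0.4,0],[0.4,-0.36,0.06,0.4,0],[0.4,-0.36,0.06,0.4,0]]' 20
python3 - <<'E'
from h import *
for n in("scene","side"):
    im=get_image(n); s=im[165:225,300:370] if n=="scene" else im[165:245,245:345]
    b=im[195:225,315:355] if n=="scene" else im[190:225,272:316]
    h=cv2.cvtColor(b,cv2.COLOR_RGB2HSV); print(n,"blue px",((h[...,0]>100)&(h[...,0]<130)&(h[...,1]>100)).sum())
    s=cv2.convertScaleAbs(cv2.resize(s,(400,400*s.shape[0]//s.shape[1])),alpha=1.4); globals()[n]=cv2.copyMakeBorder(s,0,400-s.shape[0],0,0,0)
cv2.imwrite("pics/p2.png",np.hstack([scene,side])[:,:,::-1])
E
```

```text
time: 4.75
position: [0.4251, 0.0489, 0.1721]
tool_rot: [3.115, -0.371, -0.0]
ft_force: [0.9, -0.0, 0.1]
grip_width: 0.259
grip_force: 0.0
scene blue px 0
side blue px 0
```

View pics/p2.png

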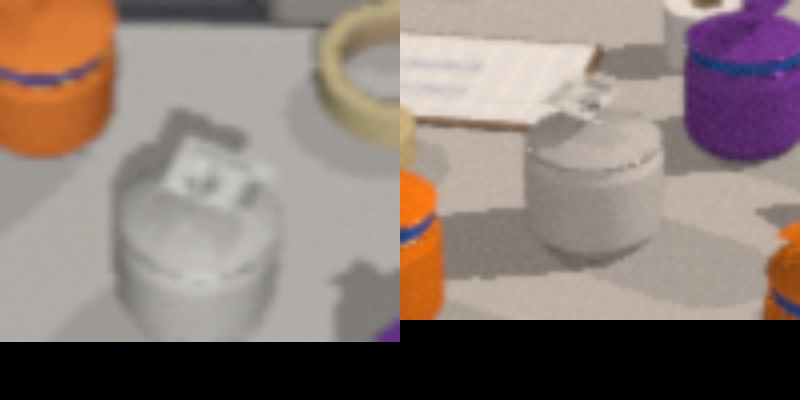

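The blue ring is gone in both views, so the lid is home. The jar is still at about (0.501, 0.036). Next I'll lower the half-open fingers behind it.

```bash
python3 -m crank '[[0.4,0.055,0.012,-0.2,0],[0.4,0.055,0.012,-0.45,0],[0.4,0.055,0.012,-0.65,0],[0.4,0.055,0.012,-0.69,0],[0.4,0.055,0.012,-0.69,0]]'
```

```text
time: 5.48
position: [0.4396, 0.0519, 0.0346]
tool_rot: [-3.118, 0.372, 0.001]
ft_force: [0.5, -0.2, 0.3]
grip_width: 0.397
grip_force: 0.0
```

```bash
python3 -m crank '[[0.4,0.05,-0.012,0,0],[0.4,0.1,-0.024,0,0],[0.4,0.17,-0.041,0,0],[0.4,0.24,-0.058,0,0],[0.4,0.31,-0.075,0,0]]'; python3 -m crank '[[0.4,0.07,-0.017,0,0],[0.4,0.14,-0.034,0,0],[0.4,0.14,-0.034,0,0]]'
python3 - <<'E'
from h import *
for n in("scene","side"):
    im=get_image(n); s=im[180:290,275:385] if n=="scene" else im[165:255,295:420]
    s=cv2.convertScaleAbs(cv2.resize(s,(400,400*s.shape[0]//s.shape[1])),alpha=1.4); globals()[n]=cv2.copyMakeBorder(s,0,400-s.shape[0],0,0,0)
cv2.imwrite("pics/p3.png",np.hstack([scene,side])[:,:,::-1])
E
```

```text
time: 6.1
position: [0.5019, 0.0365, 0.0349]
tool_rot: [3.119, -0.373, -0.0]
ft_force: [-4.3, 2.1, 3.8]
grip_width: 0.403
grip_force: 2.6
time: 6.48
position: [0.5314, 0.0292, 0.0347]
tool_rot: [-3.118, 0.373, -0.005]
ft_force: [0.2, -0.2, 0.7]
grip_width: 0.406
grip_force: 0.0
```

View pics/p3.png

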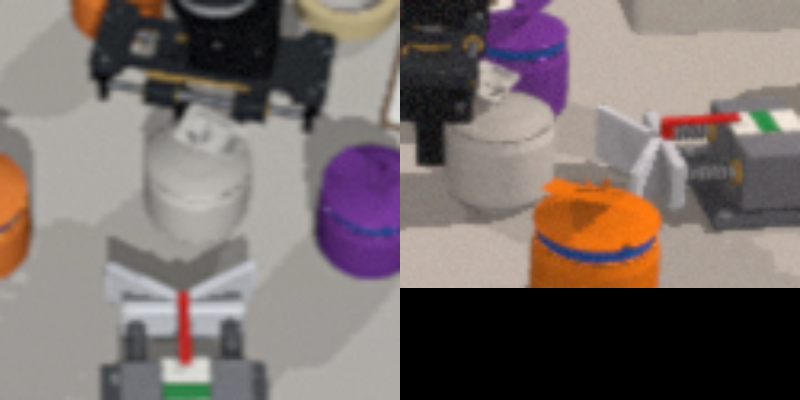

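Run:
```python
from h import *
print(vert((329.5,232),(326.4,215)), get_state()["position"])
```

```text
[0.58155352 0.01730466] [0.52992755 0.02963714 0.03456174]
```

The jar is upright in the finger cradle at (0.581, 0.017), as predicted. I'll continue to the mouth of the V while turning square to the stop.

```bash
python3 -m crank '[[0.4,0.06,-0.026,0,0.007],[0.4,0.12,-0.052,0,0.014],[0.4,0.18,-0.078,0,0.021],[0.4,0.24,-0.104,0,0.028],[0.4,0.3,-0.13,0,0.035]]'; python3 -m crank '[[0.4,0.03,-0.005,0,0],[0.4,0.06,-0.008,0,0],[0.4,0.06,-0.008,0,0]]'
```

```text
time: 7.2
position: [0.5881, 0.004, 0.0343]
tool_rot: [3.141, -0.025, -0.003]
ft_force: [-3.1, 1.4, 1.7]
grip_width: 0.399
grip_force: 1.9
time: 7.58
position: [0.601, 0.0022, 0.0344]
tool_rot: [3.141, -0.028, -0.0]
ft_force: [-1.1, 0.5, 0.3]
grip_width: 0.404
grip_force: 1.1
```

```bash
python3 -m crank '[[0.4,0.02,-0.001,0,0],[0.4,0.04,-0.002,0,0],[0.4,0.06,-0.003,0,0],[0.4,0.08,-0.005,0,0],[0.4,0.08,-0.005,0,0]]'
python3 - <<'E'
from h import *
print(get_state()["ft_force"])
for n in("scene","side"):
    im=get_image(n); s=im[195:295,275:375] if n=="scene" else im[160:260,320:420]
    s=cv2.convertScaleAbs(cv2.resize(s,(400,400),interpolation=3),alpha=1.4); globals()[n]=s
cv2.imwrite("pics/p4.png",np.hstack([scene,side])[:,:,::-1])
E
```

```text
time: 8.2
position: [0.6133, 0.0015, 0.0342]
tool_rot: [3.14, -0.027, -0.013]
ft_force: [-11.2, -0.4, 7.3]
grip_width: 0.399
grip_force: 5.9
[-11.15517649  -0.39390485   7.26862976]
```

View pics/p4.png

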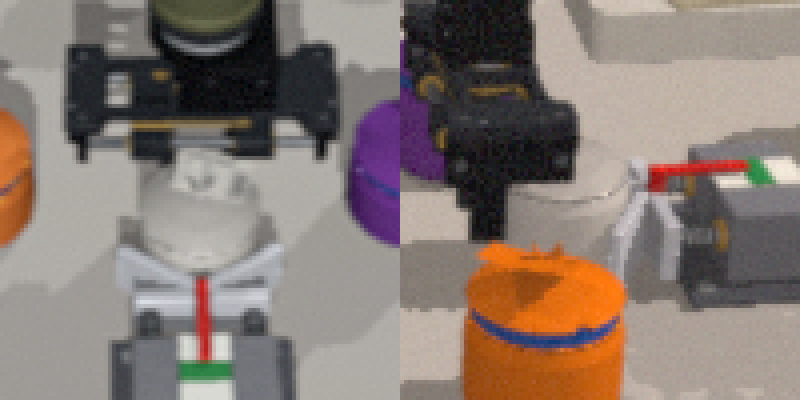

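The jar sits upright and centred in the V, and the red tip has just reached the green at scene crop (205,361). I'll measure the stop's travel from the shift of the red tongue's centroid.

```bash
cat > stop.py <<'E'
from h import *
def cen(im,b):
    s=im[b[1]:b[3],b[0]:b[2]].astype(float); w=np.clip(s[...,0]-np.maximum(s[...,1],s[...,2])-40,0,None)
    ys,xs=np.mgrid[b[1]:b[3],b[0]:b[2]]; return np.array([(w*xs).sum(),(w*ys).sum()])/w.sum(), w.sum()
for n,b in(("scene",(312,250,340,300)),("side",(368,192,425,212))):
    a,wa=cen(cv2.imread(f"pics/{n}0.png")[:,:,::-1],b); c,wc=cen(get_image(n),b)
    print(n,c-a,wa,wc,"shift m",onz(n,c,.063)-onz(n,a,.063))
s=get_state();print(s["position"],s["ft_force"])
E
python3 stop.py
```

```text
scene [0.19087572 4.34944155] 2778.0 2896.0 shift m [ 1.37542251e-02 -8.12017240e-05  0.00000000e+00]
side [ 5.90370885 -0.43348112] 4102.0 4665.0 shift m [0.01521408 0.00017325 0.        ]
[0.61329753 0.00150234 0.0341453 ] [-11.80031373   0.01334768   7.32892582]
```

```bash
python3 -m crank '[[0.4,0.012,0,0.001,0],[0.4,0.024,-0.001,0.003,0],[0.4,0.034,-0.001,0.004,0],[0.4,0.034,-0.001,0.004,0],[0.4,0.034,-0.001,0.004,0]]'; python3 stop.py
```

```text
time: 9.02
position: [0.6183, 0.0012, 0.0342]
tool_rot: [3.14, -0.027, -0.018]
ft_force: [-13.9, -0.2, 7.4]
grip_width: 0.399
grip_force: 7.2
scene [0.24988883 5.57763807] 2778.0 2856.0 shift m [ 1.76010043e-02 -9.01349681e-05  0.00000000e+00]
side [ 7.64865973 -0.51178736] 4102.0 4611.0 shift m [ 1.96400490e-02 -4.14572271e-05  0.00000000e+00]
[0.61831705 0.00116075 0.03421686] [-15.50341449  -0.54134783   6.33847105]
```

```bash
python3 -m crank '[[0.4,0.006,0,0,0],[0.4,0.006,0,0,0],[0.4,0.006,0,0,0],[0.4,0.006,0,0,0]]'; python3 stop.py
python3 - <<'E'
from h import *
for n in("scene","side"):
    im=get_image(n); s=im[195:295,275:375] if n=="scene" else im[160:260,320:420]
    s=cv2.convertScaleAbs(cv2.resize(s,(400,400),interpolation=3),alpha=1.4); globals()[n]=s
cv2.imwrite("pics/p5.png",np.hstack([scene,side])[:,:,::-1])
E
```

```text
time: 9.62
position: [0.6191, 0.0011, 0.0342]
tool_rot: [3.139, -0.027, -0.02]
ft_force: [-15.4, 0.6, 7.7]
grip_width: 0.402
grip_force: 7.8
scene [0.28088177 6.20823839] 2778.0 2908.0 shift m [ 1.95697781e-02 -9.28408115e-05  0.00000000e+00]
side [ 7.93451141 -0.53599224] 4102.0 4669.0 shift m [ 2.03836514e-02 -1.58970590e-05  0.00000000e+00]
[0.61904681 0.00110027 0.03422042] [-16.05857167  -1.07381637   7.6243677 ]
```

View pics/p5.png

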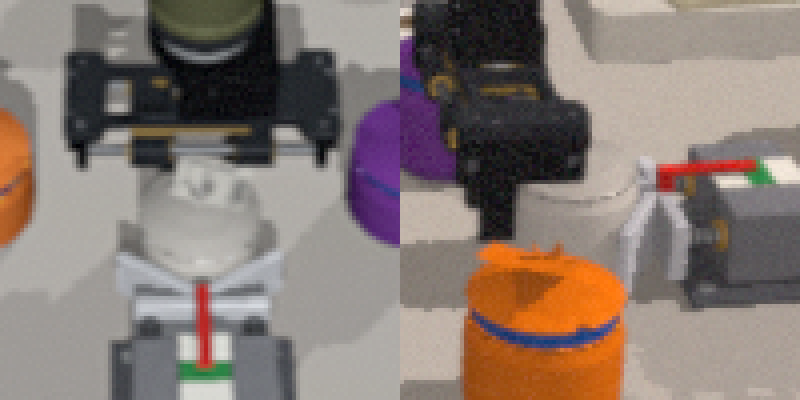

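The red tip is inside the green at scene crop (205,368) with about 20 mm of travel. The jar is upright and centred against both faces, and the lid shows no blue. I'm handing in.

```bash
python3 -c "
from bench import *
print(get_state()['ft_force'],close_job())"
```

```text
the job is handed in; nothing more can be done
[-16.42708634  -0.48523554   7.78831514] None
```

The jar's lid is pressed home with no blue showing, and the fingers are still holding the jar upright in the V. The stop is pushed back about 20 mm (about 10 N) with the red index in the green zone, and the job was handed in after about 10 s on the clock.

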